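# Pack the lamp spares into the foam tray

## Robot

A 6-joint arm with a two-finger parallel gripper is mounted at the origin on the work surface. World frame = base frame: x ahead of the robot, y to its left, z up, the work surface at z = 0. Lengths are in m, angles in rad, forces in N, time in s.
With the tool pointing down it reaches from about 0.35 to 0.975 m from the base axis. Payload 17.4 kg.
Tool frame: the origin (TCP) lies at the very end of the fingers, on their centre line; the grasp point (between the pads) lies arm.grasp_offset behind it (arm.grasp_offset is the distance from the TCP to the grasp point, in m); z points along the fingers, x is the direction in which the jaws open and shut, and the axes are right-handed (so a half turn about z gives the same grasp; the last joint's range is limited). The gripper opens to 85 mm and grips with 20 to 120 N. Pads are 22 mm wide; open, the fingers measure 114 mm over their backs; the gripper's body (76 mm by 85 mm) begins 54 mm behind the grasp point. The pads swing forward as they close: fully open they stand 13 mm farther back than shut.
Start: joints at [1.207, 0.116, 1.442, -0, 1.584, -0.038], TCP at [0.216, 0.639, 0.231] pointing down, gripper open.
Joint ranges: [-2.83, 2.83], [-0.83, 2.19], [0.07, 2.5], [-1.14, 4.28], [0.01, 3], [-2.97, 2.97]. Speed limits (rad/s): [1.89, 1.89, 2.22, 3.14, 3.14, 3.14].

## Interface

Orientations are given as a rotation vector (axis times angle).
In Python, from plant import arm gives the robot as it stands.
- The arm moves only by the tool play_rows, never from a script. Its argument "motion" is a list of rows, each an object of numbers: "grip": the opening, from 0 (shut) to 1 (fully open); "dx", "dy", "dz": the shift along the tool's x, y, z in m; "twist": the turn about the tool's z in rad. In form: [{"grip": .., "dx": .., "dy": .., "dz": .., "twist": ..}, ...]. A call has 1 to 20 rows; each row is the pose to reach, as a shift and turn from the pose commanded when the call began, along the tool's axes at that moment; what a row does not reach only later rows make up. A row lasts 1/10 s, in which the tool goes at most 50 mm and 8.59 degrees, less where a joint would pass 70% of its speed; a pose out of reach is approached as far as the arm can. A call with a gripper value outside its range is refused whole. The fingers move at their own pace and stop on an object; "squeeze" is the grip in N (left out, the last holds). Time passes only in rows, so rows that repeat a pose let the fingers close. It gives the time, the measured TCP pose, the force and the opening at its end, in the units of the state.
- arm.read_state(): the state, without advancing time (a new reading comes with each control period).
- arm.snapshot(name): name is "scene" or "top" or "wrist"; returns the picture (420x560x3 uint8, blue, green, red); there is no depth.
- arm.camera_info(name): a dict with "camera_matrix" (3x3 intrinsics, pixels), "rvec" (rotation vector, rad) and "tvec" (3), from world to camera coordinates, as OpenCV has them; the wrist camera has in their place "T_tool_cam" (4x4, takes a point from camera to tool coordinates, whose origin is the TCP and whose axes are the tool frame's). Camera axes: x right, y down, z forward; pixel columns grow to the right and rows downward; lengths in m; the calibration is good to about 2 mm. The wrist camera is an equidistant fisheye: a pixel r from the principal point sees the ray r / f radians off the axis. A picture is of the moment at which its call begins: read the wrist's pose just before it. camera_info takes no time and is no camera call.
- arm.finish_job(): hands the job in, once; it reports no verdict.
The state is a dict: "clock": time; "joint_positions": joint angles; "joint_velocities": joint speeds; "effort": joint torques, N m; "eef_pos": TCP position; "eef_rot": TCP orientation; "ft_force": force on the tool from outside, world axes, zero at the start; "wrist_torque": the same for the moment, N m; "grip_width": finger opening in m.
Only numpy, scipy, OpenCV 4.12 (cv2) and the standard library are available. Lean on these libraries where they do the work, as an engineer would, in place of code of your own. Each camera call takes 0.05 s, during which the arm holds its last target.

## Task

Pack the spares for the console lamp into the foam tray: stand the brown lampholder mouth up in the wide round well and the slim bulb cap down in the narrow round well, put the smaller steel ring flat over the post, and lay the yellow battery case flat in the oblong pocket, each fully home. The round globe bulb and the larger steel ring belong to another lamp: leave them standing and lying where they are.

Things in the scene. Friction and masses are not known exactly. Their poses are not given: they have to be found in the camera images.
- lampholder: Brown bakelite bayonet lampholder standing upright on the desk, mouth up: round foot 40 mm across and 8 mm high, ribbed round barrel 36 mm across up to 46 mm, collar 33 mm across with two slots above it, 58 mm tall in all. About 45 g. Origin: centre of its underside; z up along its axis.
- pygmy_bulb: Small slim frosted glass bulb (pygmy) standing upright on its brass bayonet cap: cap 22 mm across and 22 mm high, pear-shaped glass above it, 28 mm across between 35 and 47 mm height, rounded top at 60 mm. About 25 g. Origin: centre of the cap's flat end, at the bottom; z up along its axis.
- small_ring: The smaller of two knurled steel rings, lying flat: 46 mm outside, 34 mm inside, 12 mm high. About 70 g. Origin: centre of its underside; z up along its axis.
- battery_case: Yellow plastic battery case lying flat: 60 mm long (its x), 32 mm wide (its y), 28 mm high. About 115 g. Origin: centre of its underside; z up.
- globe_bulb: Look-alike that stays: frosted bulb with a round globe 45 mm across, 70 mm tall, standing on a brass cap 22 mm across. Origin: centre of the cap's flat end, at the bottom; z up.
- large_ring: Look-alike that stays: the larger knurled steel ring, 64 mm outside, 50 mm inside, 12 mm high, lying flat. Origin: centre of its underside; z up.
- wide_well: Block with the wide round well: 56 mm across, 24 mm deep, central (floor at z = 6 mm). Fixed 94 x 94 x 30 mm foam block, one of four set 2 x 2 in any order, all turned alike, in a low fixed plywood tray (200 x 200 mm, rim 34 mm above the desk). Origin: centre of the block's underside, 4 mm above the desk; z up, x and y along its sides; top face at z = 30 mm.
- narrow_well: Foam block with the narrow round well: 38 mm across, 24 mm deep, in the middle (floor at z = 6 mm). Block size, tray, origin and axes as for wide_well.
- oblong_pocket: Foam block with the oblong pocket: 76 mm along its x, 48 mm along its y, 14 mm deep, in the middle (floor at z = 16 mm, light grey). Block size, tray, origin and axes as for wide_well.
- post_block: Foam block without a hole, with a round light grey post in the middle: 18 mm across, rising 20 mm above the block's flat top face (post top at z = 50 mm). Block size, tray, origin and axes as for wide_well.
Things that resemble listed ones, but are neither listed nor needed, are in the scene too. Leave any purple look-alike of the oblong_pocket alone. What is shaped like the small_ring but orange is not meant.

How it is judged:
At the end, for the whole second after the job is handed in: Holder, slim bulb and ring upright/flat in or on their blocks within 12 mm of the middle, battery case within 14 mm, all within 6 mm of seating height, tilt under 0.15 rad, released, at rest. Globe bulb and large ring upright, within 20 mm of their start (horizontal distance between lampholder and wide_well below 0.012 m and z of lampholder in the frame of wide_well between 0 and 0.012 m and angle between each of lampholder, pygmy_bulb, small_ring, battery_case, globe_bulb, large_ring's own z axis and vertical below 0.15 rad and linear speed of each of lampholder, pygmy_bulb, small_ring, battery_case below 0.02 m/s and angular speed of each of lampholder, pygmy_bulb, small_ring, battery_case below 0.2 rad/s and contact force between each of lampholder, pygmy_bulb, small_ring, battery_case and the fingers below 0.05 N and horizontal distance between pygmy_bulb and narrow_well below 0.012 m and z of pygmy_bulb in the frame of narrow_well between 0 and 0.012 m and horizontal distance between small_ring and post_block below 0.012 m and z of small_ring in the frame of post_block between 0.024 and 0.036 m and horizontal distance between battery_case and oblong_pocket below 0.014 m and z of battery_case in the frame of oblong_pocket between 0.01 and 0.022 m and distance of each of globe_bulb, large_ring from where it was at the start of the episode below 0.02 m); the robot touches nothing.
It fails at once if the globe bulb or the large ring is carried off or knocked away (more than 40 mm) (distance of any of globe_bulb, large_ring from where it was at the start of the episode above 0.04 m).
It also fails if it takes over 99 s, if anything falls off the work surface, if the arm or the gripper's body presses on something with over 40 N, if the wrist force passes 120 N, or if a joint passes its speed limit or range.

## Working session

There is one attempt and no reset: what is moved stays moved. The work goes in short steps, Python scripts to look and compute and a tool call to move; the robot and the scene stay as the last step left them, time stands still between calls to the robot, and variables do not carry over. Pictures are saved under pics/ and viewed, and the job is handed in when it is done.

Besides the shell and the picture viewer there is one more tool, called after ">>>" as name(argument=value, ...), one argument or row to a line, values as JSON. play_rows: Moves the arm, as the interface text tells. Its arguments: {"type":"object","properties":{"motion":{"type":"array","items":{"type":"object","properties":{"grip":{"type":"number"},"dx":{"type":"number"},"dy":{"type":"number"},"dz":{"type":"number"},"twist":{"type":"number"}}}},"squeeze":{"type":"number"}},"required":["motion"]}

```bash
mkdir -p pics; ls
python3 - <<'E'
from plant import arm
import cv2
print(arm.read_state(), arm.grasp_offset)
for n in ("scene","top","wrist"):
    print(n,arm.camera_info(n)); cv2.imwrite(f"pics/{n}0.png",arm.snapshot(n))
E
```

```text
pics
{'clock': 0.0, 'joint_positions': array([ 1.20716892e+00,  1.16526961e-01,  1.44225780e+00, -1.54282685e-06,
        1.58399064e+00, -3.78012653e-02]), 'joint_velocities': array([-9.92335377e-04,  2.00987480e-03, -2.16489690e-03,  4.13699064e-04,
        8.22419609e-05,  4.45616405e-04]), 'effort': array([ 3.42373154e-03, -7.31998587e+01, -6.32501507e+01,  2.14517349e-04,
        6.37369129e-03, -4.13202929e-05]), 'eef_pos': array([0.21600693, 0.63931301, 0.23053917]), 'eef_rot': array([ 2.55179877e+00,  1.83134260e+00, -1.54757547e-03]), 'ft_force': array([0.30486802, 0.30099019, 0.58237747]), 'wrist_torque': array([-0.07253314, -0.03437584, -0.0183437 ]), 'grip_width': 0.08512790248980931} 0.0187
scene {'camera_matrix': array([[449.69254853,   0.        , 281.95283219],
       [  0.        , 449.69254853, 206.24300472],
       [  0.        ,   0.        ,   1.        ]]), 'rvec': array([ 0.7254047 ,  2.48352705, -1.27750247]), 'tvec': array([ 0.42049678, -0.1536925 ,  1.38896703])}
top {'camera_matrix': array([[439.79482541,   0.        , 284.11336947],
       [  0.        , 439.79482541, 211.82072389],
       [  0.        ,   0.        ,   1.        ]]), 'rvec': array([ 2.14346016, -2.14965154,  0.1700813 ]), 'tvec': array([0.00282092, 0.51747856, 1.25285293])}
wrist {'camera_matrix': array([[325.1922621 ,   0.        , 288.87596577],
       [  0.        , 325.1922621 , 207.49693454],
       [  0.        ,   0.        ,   1.        ]]), 'T_tool_cam': array([[ 9.99999968e-01, -9.93410565e-05, -2.34606486e-04,
        -1.56822440e-03],
       [ 1.57711956e-04,  9.64576566e-01,  2.63803002e-01,
        -6.69315979e-02],
       [ 2.00089449e-04, -2.63803031e-01,  9.64576550e-01,
        -1.43154031e-01],
       [ 0.00000000e+00,  0.00000000e+00,  0.00000000e+00,
         1.00000000e+00]])}
```

View pics/scene0.png

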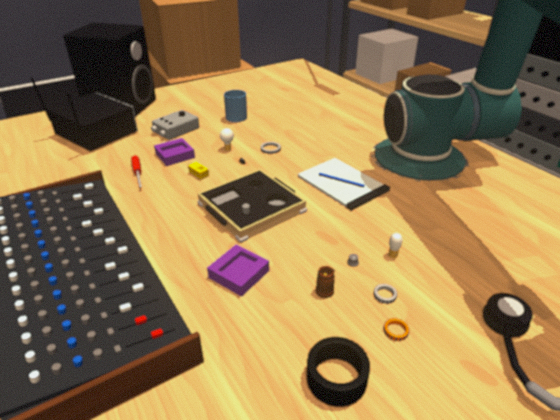

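View pics/top0.png

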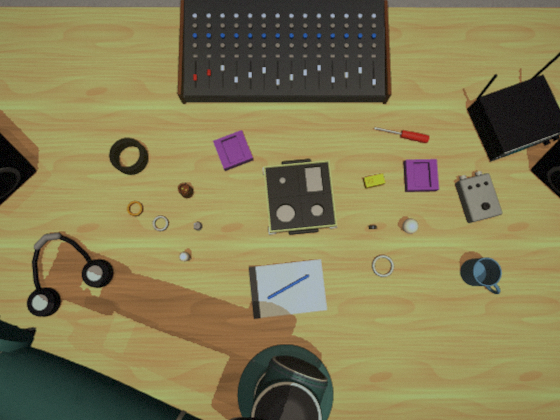

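View pics/wrist0.png

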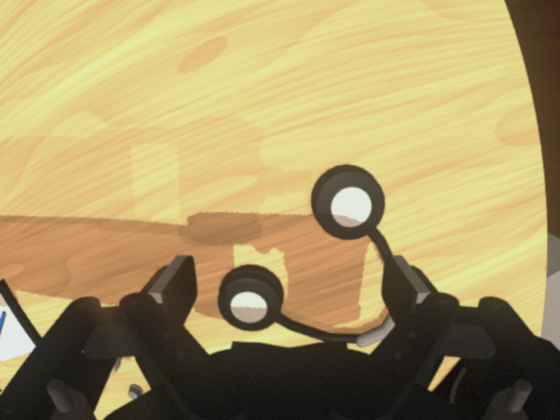

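Candidates (top view pixels):
- Lampholder: brown (186,190).
- Slim bulb: (184,257), against the globe bulb at (410,226).
- Ring: grey (161,223), against orange (135,208) and the larger grey (382,266).
- Battery case: yellow (374,181).
- Pocket: grey one in the tray at (313,180), against purple (233,150) and (422,175).

I'll check these in close crops.

Run:
```python
import cv2,numpy as np
t=cv2.imread("pics/top0.png")
def crop(n,x0,y0,w,h,s): cv2.imwrite(n,cv2.resize(t[y0:y0+h,x0:x0+w],None,fx=s,fy=s,interpolation=cv2.INTER_CUBIC))
crop("pics/c1.png",120,170,100,100,6)
crop("pics/c2.png",255,150,90,90,6)
crop("pics/c3.png",355,160,80,125,4.8)
```

```text
(no output)
```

View pics/c1.png

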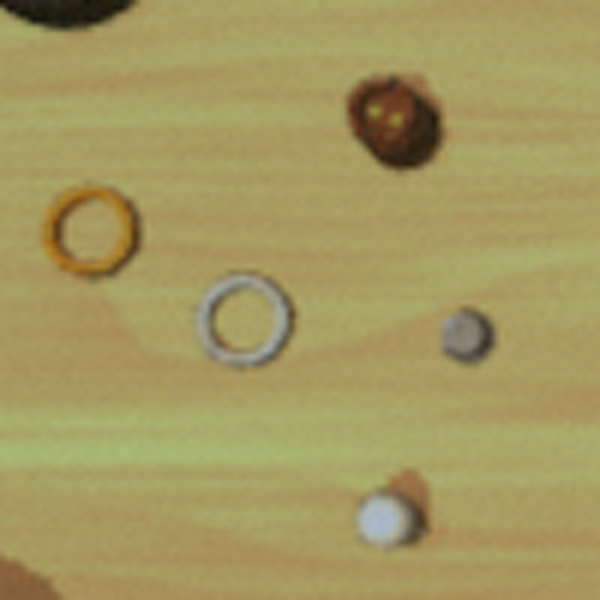

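View pics/c2.png

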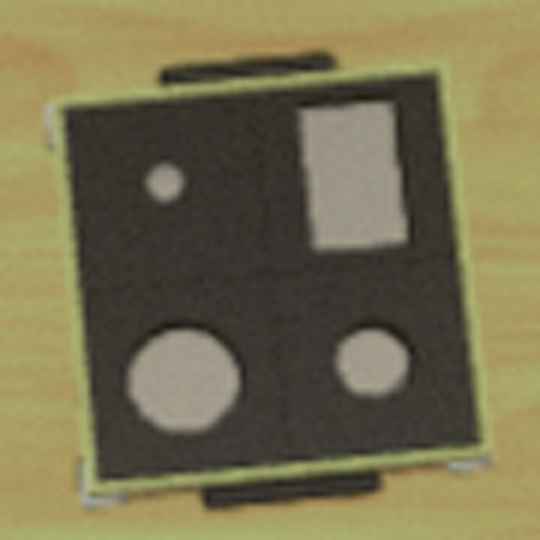

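View pics/c3.png

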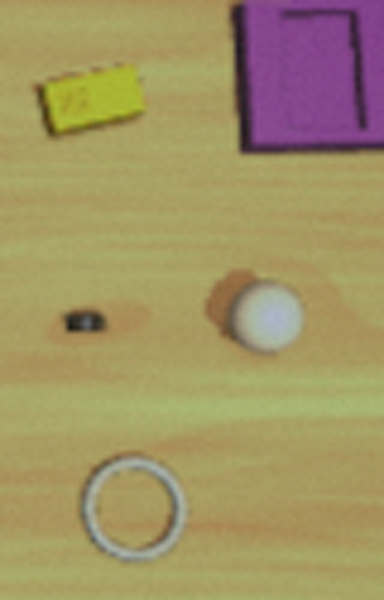

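```bash
cat > h.py <<'E'
import cv2,numpy as np
from plant import arm
def cam(n):
    c=arm.camera_info(n); R=cv2.Rodrigues(c["rvec"])[0]; return c["camera_matrix"],R,c["tvec"]
def back(n,px,z):
    K,R,t=cam(n); px=np.atleast_2d(px).astype(float)
    d=(np.linalg.inv(K)@np.c_[px,np.ones(len(px))].T).T@R   # R^T d
    o=-R.T@t; s=(z-o[2])/d[:,2]; return o+s[:,None]*d
def proj(n,P):
    K,R,t=cam(n); return cv2.projectPoints(np.atleast_2d(P).astype(float),cv2.Rodrigues(R)[0],t,K,None)[0][:,0]
def circ(c,r,z,n=40):
    a=np.linspace(0,2*np.pi,n); return np.c_[c[0]+r*np.cos(a),c[1]+r*np.sin(a),0*a+z]
def wrist_back(px,z,st):
    c=arm.camera_info("wrist");K=c["camera_matrix"];T=c["T_tool_cam"]
    u=(np.atleast_2d(px)-K[:2,2])/K[0,0]; r=np.linalg.norm(u,axis=1)
    d=np.c_[u*(np.sinc(r/np.pi))[:,None],np.cos(r)]
    Rt=cv2.Rodrigues(st["eef_rot"])[0]; o=Rt@T[:3,3]+st["eef_pos"]; d=d@T[:3,:3].T@Rt.T
    return o+((z-o[2])/d[:,2])[:,None]*d
def wrist_proj(P,st):
    c=arm.camera_info("wrist");K=c["camera_matrix"];T=c["T_tool_cam"]
    Rt=cv2.Rodrigues(st["eef_rot"])[0]
    q=(np.atleast_2d(P)-st["eef_pos"])@Rt; q=(q-T[:3,3])@T[:3,:3]
    h=np.linalg.norm(q[:,:2],axis=1); th=np.arctan2(h,q[:,2])
    return K[:2,2]+q[:,:2]*(th/np.maximum(h,1e-9))[:,None]*K[0,0]
E
python3 - <<'E'
from h import *
c2=lambda p:np.array(p)/6+[255,150]-5/12
c1=lambda p:np.array(p)/6+[120,170]-5/12
c3=lambda p:np.array(p)/4.8+[355,160]-.4
R=back("top",c2([(60,105),(440,70),(490,450),(90,490)]),.034);print("tray",R.round(4),R.mean(0), np.linalg.norm(np.roll(R,-1,0)-R,axis=1))
B=back("top",c3([(43,85),(133,66),(145,108),(55,133)]),.028);print("bat",B.round(4),B.mean(0),np.linalg.norm(np.roll(B,-1,0)-B,axis=1))
print("ring",back("top",c1((246,320)),.009)); print("bulb",back("top",c1((386,519)),.045)); print("holder top",back("top",c1((385,112)),.058),"foot",back("top",c1((405,130)),.005))
print("knob",back("top",c1((467,335)),.01))
print("globe",back("top",c3((268,316)),.047)); print("lring",back("top",c3((134,508)),.009)); 
print("orange",back("top",c1((91,230)),.009))
# features in tray
print("post",back("top",c2((166,183)),.054)); print("pocket",back("top",c2([(297,110),(390,103),(407,240),(314,250)]),.020).mean(0));print("wide",back("top",c2((184,380)),.010));print("narrow",back("top",c2((372,362)),.010))
E
```

```text
tray [[ 0.6539  0.0593  0.034 ]
 [ 0.6716 -0.1308  0.034 ]
 [ 0.48   -0.1518  0.034 ]
 [ 0.4608  0.044   0.034 ]] [ 0.56655381 -0.04481676  0.034     ] [0.19094252 0.19277107 0.19677693 0.19368757]
bat [[ 0.6234 -0.2377  0.028 ]
 [ 0.6355 -0.2945  0.028 ]
 [ 0.6086 -0.301   0.028 ]
 [ 0.5928 -0.2442  0.028 ]] [ 0.61507762 -0.26936001  0.028     ] [0.05811733 0.0276847  0.05896887 0.03133541]
ring [[0.48935903 0.37044399 0.009     ]]
bulb [[0.38853699 0.28989375 0.045     ]]
holder top [[0.58472826 0.29357288 0.058     ]] foot [[0.58642934 0.29508616 0.005     ]]
knob [[0.48143383 0.26012019 0.01      ]]
globe [[ 0.47533105 -0.36628371  0.047     ]]
lring [[ 0.36103278 -0.28931668  0.009     ]]
orange [[0.5349474 0.4496205 0.009    ]]
post [[0.60944792 0.00659094 0.054     ]]
pocket [ 0.62085163 -0.08706875  0.02      ]
wide [[ 0.51855564 -0.00230059  0.01      ]]
narrow [[ 0.52745803 -0.09658721  0.01      ]]
```

The crops confirm the choices. The grey ring is about 16 px across against 22 px for the large one, and the tray features agree with the block layout (yaw about 0.095). Next I'll go above the small ring.

```bash
cat >> h.py <<'E'
def go(x,y,z,phi):
    st=arm.read_state(); R=cv2.Rodrigues(st["eef_rot"])[0]
    d=R.T@(np.array([x,y,z])-st["eef_pos"]); cur=np.arctan2(R[1,0],R[0,0])
    tw=-((phi-cur+np.pi)%(2*np.pi)-np.pi)
    print("t %.2f pos %s phi %.3f tiltz %s grip %.4f F %s"%(st["clock"],st["eef_pos"].round(4),cur,R[:,2].round(3),st["grip_width"],st["ft_force"].round(1)))
    print("dx %.4f dy %.4f dz %.4f twist %.4f"%(*d,tw))
E
python3 -c "
from h import *
go(.489,.370,.12,0)"
```

```text
t 0.15 pos [0.216  0.6394 0.2308] phi 1.245 tiltz [-0.    -0.001 -1.   ] grip 0.0854 F [ 0.1 -0.1 -1. ]
dx -0.1677 dy 0.3449 dz 0.1109 twist 1.2450
```

>>> play_rows(
  motion=[
    {"grip": 1, "dx": -0.168, "dy": 0.345, "dz": 0.111, "twist": 1.245},
    {"grip": 1, "dx": -0.168, "dy": 0.345, "dz": 0.111, "twist": 1.245},
    {"grip": 1, "dx": -0.168, "dy": 0.345, "dz": 0.111, "twist": 1.245},
    {"grip": 1, "dx": -0.168, "dy": 0.345, "dz": 0.111, "twist": 1.245},
    {"grip": 1, "dx": -0.168, "dy": 0.345, "dz": 0.111, "twist": 1.245},
    {"grip": 1, "dx": -0.168, "dy": 0.345, "dz": 0.111, "twist": 1.245},
    {"grip": 1, "dx": -0.168, "dy": 0.345, "dz": 0.111, "twist": 1.245},
    {"grip": 1, "dx": -0.168, "dy": 0.345, "dz": 0.111, "twist": 1.245},
    {"grip": 1, "dx": -0.168, "dy": 0.345, "dz": 0.111, "twist": 1.245},
    {"grip": 1, "dx": -0.168, "dy": 0.345, "dz": 0.111, "twist": 1.245},
    {"grip": 1, "dx": -0.168, "dy": 0.345, "dz": 0.111, "twist": 1.245},
    {"grip": 1, "dx": -0.168, "dy": 0.345, "dz": 0.111, "twist": 1.245},
    {"grip": 1, "dx": -0.168, "dy": 0.345, "dz": 0.111, "twist": 1.245},
  ],
)

```text
clock: 1.45
eef_pos: [0.4886, 0.3707, 0.1206]
eef_rot: [-3.141, -0.003, -0.001]
ft_force: [0.2, 0.3, 0.3]
grip_width: 0.0852
```

```bash
cat > look.py <<'E'
import sys
from h import *
st=arm.read_state(); im=arm.snapshot("wrist"); n=sys.argv[1]
cv2.imwrite(f"pics/{n}_raw.png",im)
import pickle; pickle.dump(st,open(f"{n}.pkl","wb"))
for a in sys.argv[2:]:
    x,y,r,z=map(float,a.split(","))
    q=wrist_proj(circ((x,y),r,z),st); cv2.polylines(im,[np.round(q*8).astype(int)],True,(0,0,255),1,cv2.LINE_AA,3)
cv2.imwrite(f"pics/{n}.png",im); print(st["eef_pos"],st["clock"])
E
python3 look.py w1 .489,.370,.023,.012 .489,.370,.017,.012
```

```text
[0.48863565 0.37065484 0.1206224 ] 1.45
```

View pics/w1.png

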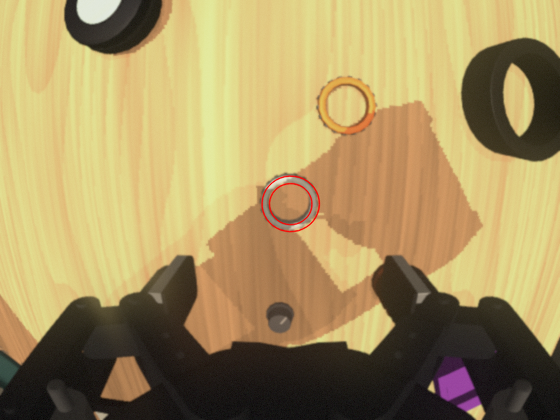

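>>> play_rows(
  motion=[
    {"grip": 0.75, "dx": 0, "dy": 0, "dz": 0.05, "twist": 0},
    {"grip": 0.75, "dx": 0, "dy": 0, "dz": 0.1, "twist": 0},
    {"grip": 0.75, "dx": 0, "dy": 0, "dz": 0.12, "twist": 0},
    {"grip": 0.75, "dx": 0, "dy": 0, "dz": 0.12, "twist": 0},
    {"grip": 0.4, "dx": 0, "dy": 0, "dz": 0.12, "twist": 0},
    {"grip": 0.4, "dx": 0, "dy": 0, "dz": 0.12, "twist": 0},
    {"grip": 0.4, "dx": 0, "dy": 0, "dz": 0.12, "twist": 0},
    {"grip": 0.4, "dx": 0, "dy": 0, "dz": 0.12, "twist": 0},
    {"grip": 0.4, "dx": 0, "dy": 0, "dz": 0.12, "twist": 0},
  ],
  squeeze=40,
)

```text
clock: 2.4
eef_pos: [0.4897, 0.3704, 0.0018]
eef_rot: [-3.14, -0.0, -0.003]
ft_force: [-0.3, 0.7, 7.7]
grip_width: 0.0433
```

```bash
python3 look.py w2; python3 -c "
from h import *
go(.489,.370,.12,0)"
```

```text
[0.48966698 0.3704281  0.00182131] 2.4
t 2.45 pos [0.4897 0.3704 0.0018] phi 0.000 tiltz [ 0.002  0.001 -1.   ] grip 0.0434 F [-1.6  0.1  6.6]
dx -0.0005 dy 0.0003 dz -0.1182 twist 0.0001
```

View pics/w2.png

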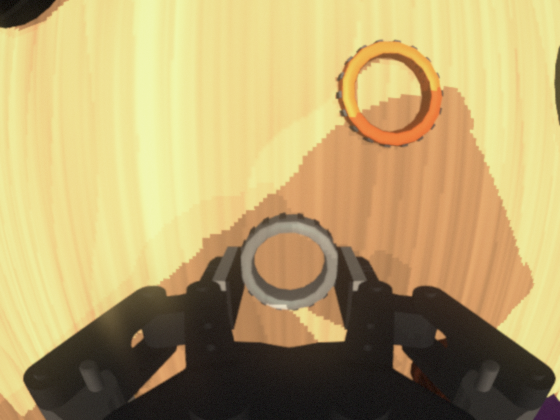

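```bash
python3 -c "
from h import *
import pickle
st=pickle.load(open('w2.pkl','rb'))
print(wrist_back([(290,262),(241,262),(339,262),(290,214),(290,310)],.012,st))
for z in (0,.01,.02,.03): print(wrist_proj(np.array(st['eef_pos'])+[.0,0,z],st))
"
```

```text
[[0.48939504 0.37393625 0.012     ]
 [0.46724618 0.37375883 0.012     ]
 [0.5115814  0.37370217 0.012     ]
 [0.48937099 0.39640969 0.012     ]
 [0.48943061 0.34814299 0.012     ]]
[[290.45128696 259.74758726]]
[[290.58830945 268.81782267]]
[[290.74250664 279.05751787]]
[[290.91694496 290.68359323]]
```

>>> play_rows(
  motion=[
    {"grip": 0.4, "dx": 0, "dy": 0, "dz": -0.03},
    {"grip": 0.4, "dx": 0, "dy": 0, "dz": -0.08},
    {"grip": 0.4, "dx": 0, "dy": 0, "dz": -0.12},
    {"grip": 0.4, "dx": 0.02, "dy": 0.04, "dz": -0.14},
    {"grip": 0.4, "dx": 0.12, "dy": 0.3, "dz": -0.14},
    {"grip": 0.4, "dx": 0.12, "dy": 0.3, "dz": -0.14},
    {"grip": 0.4, "dx": 0.12, "dy": 0.3, "dz": -0.14},
    {"grip": 0.4, "dx": 0.12, "dy": 0.3, "dz": -0.14},
    {"grip": 0.4, "dx": 0.12, "dy": 0.3, "dz": -0.14},
    {"grip": 0.4, "dx": 0.12, "dy": 0.3, "dz": -0.14},
    {"grip": 0.4, "dx": 0.12, "dy": 0.3, "dz": -0.14},
    {"grip": 0.4, "dx": 0.12, "dy": 0.3, "dz": -0.14},
    {"grip": 0.4, "dx": 0.12, "dy": 0.3, "dz": -0.14},
  ],
)

```text
schema error: expected keys grip, dx, dy, dz, twist
```

```bash
python3 look.py w3 .6094,.0066,.009,.054 .515,-.0025,.028,.034 .524,-.0961,.019,.034; python3 -c "
from h import *
go(.609,.0065,.12,0.0)"
```

```text
[0.48968046 0.37043446 0.00180953] 2.45
t 2.50 pos [0.4897 0.3705 0.0018] phi 0.000 tiltz [ 0.002  0.001 -1.   ] grip 0.0437 F [-1.   0.4  7.5]
dx 0.1195 dy 0.3638 dz -0.1185 twist 0.0001
```

View pics/w3.png

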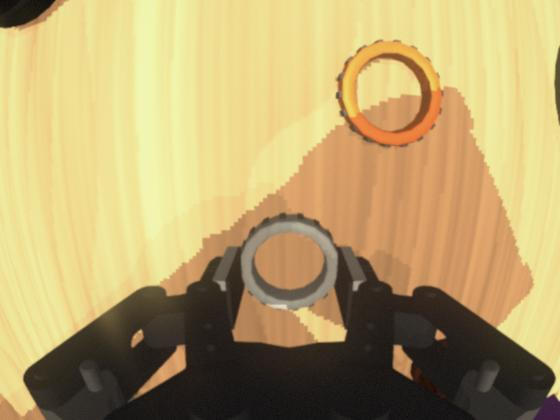

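The move was refused because the rows lacked `twist`, so the arm stayed put. I'll send it again with all keys.

>>> play_rows(
  motion=[
    {"grip": 0.4, "dx": 0, "dy": 0, "dz": -0.03, "twist": 0},
    {"grip": 0.4, "dx": 0, "dy": 0, "dz": -0.08, "twist": 0},
    {"grip": 0.4, "dx": 0, "dy": 0, "dz": -0.12, "twist": 0},
    {"grip": 0.4, "dx": 0.02, "dy": 0.04, "dz": -0.14, "twist": 0},
    {"grip": 0.4, "dx": 0.12, "dy": 0.3, "dz": -0.14, "twist": 0},
    {"grip": 0.4, "dx": 0.12, "dy": 0.3, "dz": -0.14, "twist": 0},
    {"grip": 0.4, "dx": 0.12, "dy": 0.3, "dz": -0.14, "twist": 0},
    {"grip": 0.4, "dx": 0.12, "dy": 0.3, "dz": -0.14, "twist": 0},
    {"grip": 0.4, "dx": 0.12, "dy": 0.3, "dz": -0.14, "twist": 0},
    {"grip": 0.4, "dx": 0.12, "dy": 0.3, "dz": -0.14, "twist": 0},
    {"grip": 0.4, "dx": 0.12, "dy": 0.3, "dz": -0.14, "twist": 0},
    {"grip": 0.4, "dx": 0.12, "dy": 0.3, "dz": -0.14, "twist": 0},
  ],
)

```text
clock: 3.7
eef_pos: [0.6092, 0.0695, 0.1406]
eef_rot: [-3.141, 0.002, -0.0]
ft_force: [0.0, 1.6, -0.4]
grip_width: 0.0434
```

```bash
python3 look.py w3 .6094,.0066,.009,.054 .515,-.0025,.028,.034 .524,-.0961,.019,.034; python3 -c "
from h import *
go(.609,.0065,.12,0.0)"
```

```text
[0.60917828 0.06948537 0.14058388] 3.7
t 3.75 pos [0.609  0.0702 0.1405] phi -0.000 tiltz [ 0.  0. -1.] grip 0.0435 F [ 0.6  0.4 -0.7]
dx 0.0000 dy 0.0637 dz 0.0205 twist -0.0002
```

View pics/w3.png

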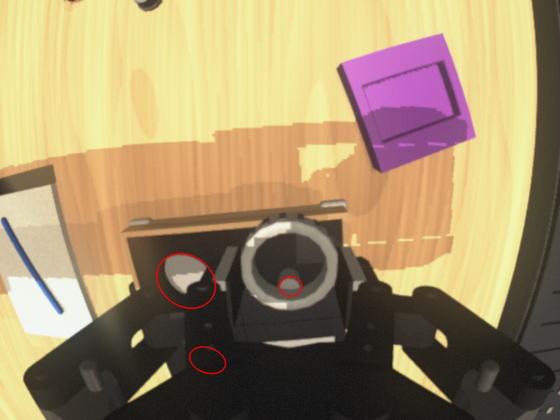

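>>> play_rows(
  motion=[
    {"grip": 0.4, "dx": 0, "dy": 0.045, "dz": 0, "twist": 0},
    {"grip": 0.4, "dx": 0, "dy": 0.065, "dz": 0.0, "twist": 0},
    {"grip": 0.4, "dx": 0, "dy": 0.065, "dz": 0.0, "twist": 0},
    {"grip": 0.4, "dx": 0, "dy": 0.065, "dz": 0.0, "twist": 0},
    {"grip": 0.4, "dx": 0, "dy": 0.065, "dz": 0.03, "twist": 0},
    {"grip": 0.4, "dx": 0, "dy": 0.065, "dz": 0.06, "twist": 0},
    {"grip": 0.4, "dx": 0, "dy": 0.065, "dz": 0.09, "twist": 0},
    {"grip": 0.4, "dx": 0, "dy": 0.065, "dz": 0.103, "twist": 0},
    {"grip": 0.4, "dx": 0, "dy": 0.065, "dz": 0.103, "twist": 0},
    {"grip": 0.4, "dx": 0, "dy": 0.065, "dz": 0.103, "twist": 0},
  ],
)

```text
clock: 4.75
eef_pos: [0.6095, 0.0058, 0.038]
eef_rot: [-3.141, -0.002, -0.001]
ft_force: [0.5, -0.1, -0.1]
grip_width: 0.0436
```

```bash
python3 look.py w4 .6094,.0066,.009,.054
```

```text
[0.60945337 0.00577352 0.03798219] 4.75
```

View pics/w4.png

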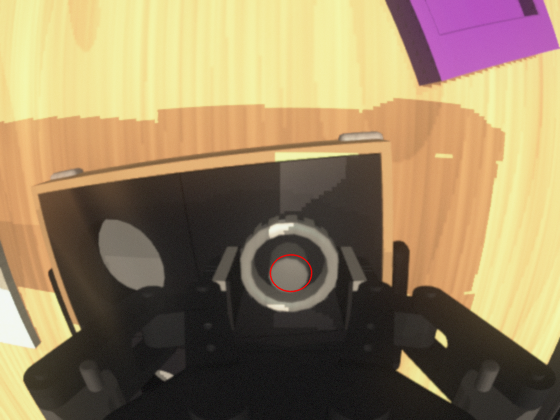

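The post sits at (291,273), centred inside the ring. I'll release and lift.

>>> play_rows(
  motion=[
    {"grip": 0.4, "dx": 0, "dy": 0, "dz": 0.001, "twist": 0},
    {"grip": 0.7, "dx": 0, "dy": 0, "dz": 0.001, "twist": 0},
    {"grip": 0.7, "dx": 0, "dy": 0, "dz": 0.001, "twist": 0},
    {"grip": 0.7, "dx": 0, "dy": 0, "dz": 0.001, "twist": 0},
    {"grip": 0.7, "dx": 0, "dy": 0, "dz": -0.03, "twist": 0},
    {"grip": 0.7, "dx": 0, "dy": 0, "dz": -0.08, "twist": 0},
    {"grip": 0.7, "dx": 0, "dy": 0, "dz": -0.12, "twist": 0},
    {"grip": 0.7, "dx": 0, "dy": 0, "dz": -0.12, "twist": 0},
  ],
)

```text
clock: 5.6
eef_pos: [0.6112, 0.0048, 0.164]
eef_rot: [3.141, -0.0, 0.014]
ft_force: [-0.1, -0.7, -0.3]
grip_width: 0.06
```

```bash
python3 look.py w5 .6094,.0066,.009,.054 .6094,.0066,.023,.046; python3 -c "
from h import *
go(.586,.294,.16,0.5)"
```

```text
[0.61121785 0.00482717 0.16404841] 5.6
t 5.65 pos [0.6103 0.0048 0.1606] phi -0.000 tiltz [ 0.005 -0.    -1.   ] grip 0.0598 F [-0.7 -0.1 -1.3]
dx -0.0243 dy -0.2892 dz 0.0005 twist -0.5000
```

View pics/w5.png

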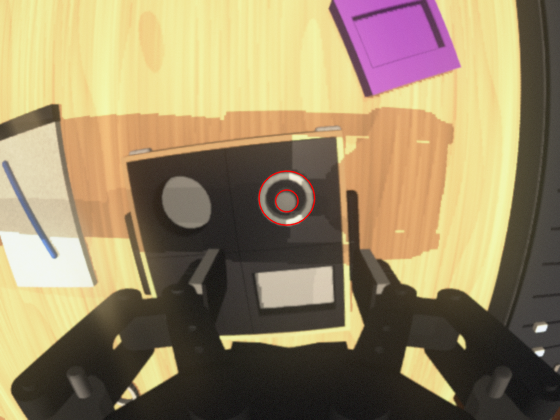

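```bash
python3 -c "
from h import *
import pickle
st=pickle.load(open('w5.pkl','rb'))
print(wrist_back([(187,203)],.010,st),wrist_back([(294,288)],.02,st))
im=cv2.imread('pics/w5_raw.png')
yw=.095;cx=np.array([np.cos(yw),np.sin(yw)]);cy=np.array([-cx[1],cx[0]]);c=np.array([.5666,-.0448])
def L(p,z,col):
    q=wrist_proj(np.c_[p,np.full(len(p),z)],st);cv2.polylines(im,[np.round(q*8).astype(int)],True,col,1,cv2.LINE_AA,3)
L(np.array([c+a*cx*.1+b*cy*.1 for a,b in((1,1),(1,-1),(-1,-1),(-1,1))]),.034,(0,255,0))
p=c+.047*cx-.047*cy; L(np.array([p+a*cx*.038+b*cy*.024 for a,b in((1,1),(1,-1),(-1,-1),(-1,1))]),.034,(0,255,0))
w=c-.047*cx+.047*cy; L(circ(w,.028,0)[:,:2],.034,(0,255,0));L(circ(w,.028,0)[:,:2],.010,(0,0,255))
print(p,w,c-.047*cx-.047*cy)
cv2.imwrite('pics/w5b.png',cv2.resize(im[110:350,110:370],None,fx=2.3,fy=2.3))
"
```

```text
[[ 0.51268728 -0.00646645  0.01      ]] [[ 0.61687225 -0.09239205  0.02      ]]
[ 0.61784636 -0.08712979] [ 0.51535364 -0.00247021] [ 0.52427021 -0.09604636]
```

View pics/w5b.png

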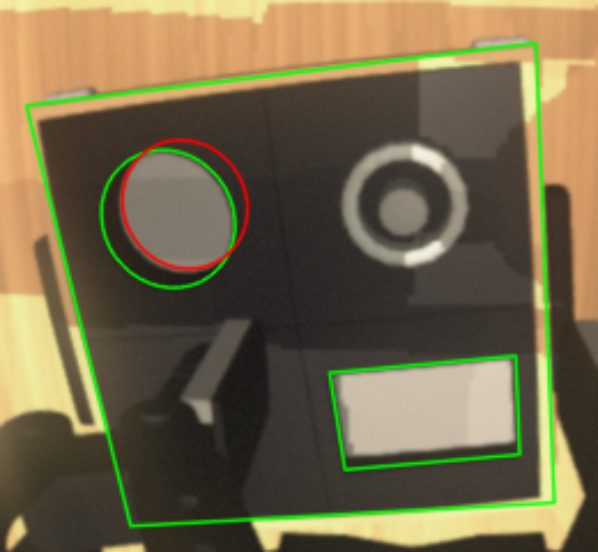

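>>> play_rows(
  motion=[
    {"grip": 0.8, "dx": -0.024, "dy": -0.289, "dz": 0.02, "twist": 0},
    {"grip": 0.8, "dx": -0.024, "dy": -0.289, "dz": 0.02, "twist": 0},
    {"grip": 0.8, "dx": -0.024, "dy": -0.289, "dz": 0.02, "twist": 0},
    {"grip": 0.8, "dx": -0.024, "dy": -0.289, "dz": 0.02, "twist": 0},
    {"grip": 0.8, "dx": -0.024, "dy": -0.289, "dz": 0.02, "twist": 0},
    {"grip": 0.8, "dx": -0.024, "dy": -0.289, "dz": 0.02, "twist": 0},
    {"grip": 0.8, "dx": -0.024, "dy": -0.289, "dz": 0.02, "twist": 0},
    {"grip": 0.8, "dx": -0.024, "dy": -0.289, "dz": 0.02, "twist": 0},
    {"grip": 0.8, "dx": -0.024, "dy": -0.289, "dz": 0.02, "twist": 0},
  ],
)

```text
clock: 6.55
eef_pos: [0.5851, 0.293, 0.1366]
eef_rot: [3.141, -0.001, -0.001]
ft_force: [-0.3, -0.4, -0.1]
grip_width: 0.0683
```

```bash
python3 look.py w6 .586,.294,.020,.004 .586,.294,.018,.046 .586,.294,.0165,.058
```

```text
[0.5851082  0.29301391 0.13659675] 6.55
```

View pics/w6.png

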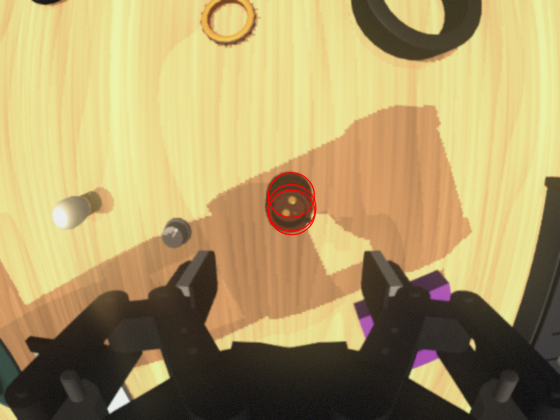

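>>> play_rows(
  motion=[
    {"grip": 0.8, "dx": 0.001, "dy": -0.001, "dz": 0.04, "twist": 0},
    {"grip": 0.8, "dx": 0.001, "dy": -0.001, "dz": 0.08, "twist": 0},
    {"grip": 0.8, "dx": 0.001, "dy": -0.001, "dz": 0.108, "twist": 0},
    {"grip": 0.8, "dx": 0.001, "dy": -0.001, "dz": 0.108, "twist": 0},
    {"grip": 0.3, "dx": 0.001, "dy": -0.001, "dz": 0.108, "twist": 0},
    {"grip": 0.3, "dx": 0.001, "dy": -0.001, "dz": 0.108, "twist": 0},
    {"grip": 0.3, "dx": 0.001, "dy": -0.001, "dz": 0.108, "twist": 0},
    {"grip": 0.3, "dx": 0.001, "dy": -0.001, "dz": 0.108, "twist": 0},
    {"grip": 0.3, "dx": 0.001, "dy": -0.001, "dz": 0.108, "twist": 0},
    {"grip": 0.3, "dx": 0.001, "dy": -0.001, "dz": 0.108, "twist": 0},
  ],
  squeeze=30,
)

```text
clock: 7.6
eef_pos: [0.5873, 0.2951, 0.0321]
eef_rot: [-3.14, 0.0, -0.005]
ft_force: [-0.3, -2.2, 6.7]
grip_width: 0.0347
```

```bash
python3 look.py w7;python3 -c "
from h import *
go(.515,-.003,.16,0)"
```

```text
[0.58730139 0.29509449 0.03207939] 7.6
t 7.65 pos [0.5873 0.2951 0.0321] phi -0.000 tiltz [ 0.003  0.001 -1.   ] grip 0.0346 F [-0.8 -1.9  6.7]
dx -0.0718 dy 0.2980 dz -0.1285 twist -0.0001
```

View pics/w7.png

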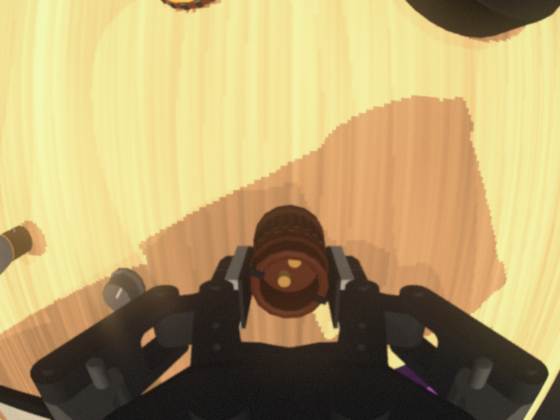

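>>> play_rows(
  motion=[
    {"grip": 0.3, "dx": 0, "dy": 0, "dz": -0.03, "twist": 0},
    {"grip": 0.3, "dx": 0, "dy": 0, "dz": -0.08, "twist": 0},
    {"grip": 0.3, "dx": -0.01, "dy": 0.03, "dz": -0.11, "twist": 0},
    {"grip": 0.3, "dx": -0.072, "dy": 0.298, "dz": -0.11, "twist": 0},
    {"grip": 0.3, "dx": -0.072, "dy": 0.298, "dz": -0.11, "twist": 0},
    {"grip": 0.3, "dx": -0.072, "dy": 0.298, "dz": -0.11, "twist": 0},
    {"grip": 0.3, "dx": -0.072, "dy": 0.298, "dz": -0.11, "twist": 0},
    {"grip": 0.3, "dx": -0.072, "dy": 0.298, "dz": -0.11, "twist": 0},
    {"grip": 0.3, "dx": -0.072, "dy": 0.298, "dz": -0.11, "twist": 0},
    {"grip": 0.3, "dx": -0.072, "dy": 0.298, "dz": -0.11, "twist": 0},
    {"grip": 0.3, "dx": -0.072, "dy": 0.298, "dz": -0.11, "twist": 0},
    {"grip": 0.3, "dx": -0.072, "dy": 0.298, "dz": -0.11, "twist": 0},
  ],
)

```text
clock: 8.85
eef_pos: [0.5145, -0.0025, 0.1401]
eef_rot: [-3.142, -0.001, -0.002]
ft_force: [-0.1, 0.3, -0.8]
grip_width: 0.0347
```

```bash
python3 look.py w8 .515,-.003,.028,.034;python3 -c "
from h import *
go(.515,-.003,.043,0)"
```

```text
[ 0.51450555 -0.00247024  0.14012881] 8.85
t 8.90 pos [ 0.5145 -0.0023  0.1398] phi 0.001 tiltz [ 0.001  0.    -1.   ] grip 0.0343 F [-0.5 -0.4 -0.3]
dx 0.0005 dy 0.0007 dz 0.0968 twist 0.0010
```

View pics/w8.png

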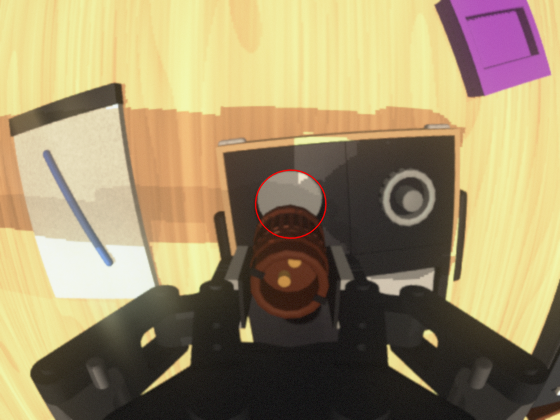

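>>> play_rows(
  motion=[
    {"grip": 0.3, "dx": 0.001, "dy": 0, "dz": 0.03, "twist": 0},
    {"grip": 0.3, "dx": 0.001, "dy": 0, "dz": 0.06, "twist": 0},
    {"grip": 0.3, "dx": 0.001, "dy": 0, "dz": 0.085, "twist": 0},
    {"grip": 0.3, "dx": 0.001, "dy": 0, "dz": 0.096, "twist": 0},
    {"grip": 0.3, "dx": 0.001, "dy": 0, "dz": 0.097, "twist": 0},
    {"grip": 0.3, "dx": 0.001, "dy": 0, "dz": 0.097, "twist": 0},
  ],
)

```text
clock: 9.5
eef_pos: [0.5155, -0.0026, 0.0427]
eef_rot: [-3.142, -0.001, -0.0]
ft_force: [0.0, -0.1, -0.8]
grip_width: 0.0345
```

```bash
python3 look.py w9
```

```text
[ 0.51547614 -0.0025581   0.04271552] 9.5
```

View pics/w9.png

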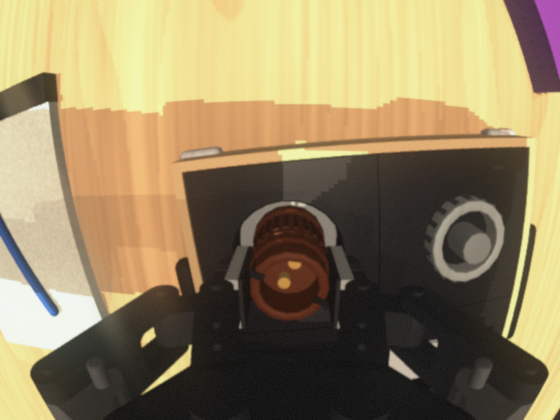

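>>> play_rows(
  motion=[
    {"grip": 0.65, "dx": 0, "dy": 0, "dz": 0, "twist": 0},
    {"grip": 0.65, "dx": 0, "dy": 0, "dz": 0, "twist": 0},
    {"grip": 0.65, "dx": 0, "dy": 0, "dz": 0, "twist": 0},
    {"grip": 0.65, "dx": 0, "dy": 0, "dz": 0, "twist": 0},
    {"grip": 0.65, "dx": 0, "dy": 0, "dz": -0.03, "twist": 0},
    {"grip": 0.65, "dx": 0, "dy": 0, "dz": -0.08, "twist": 0},
    {"grip": 0.65, "dx": 0, "dy": 0, "dz": -0.11, "twist": 0},
    {"grip": 0.65, "dx": 0, "dy": 0, "dz": -0.11, "twist": 0},
  ],
)

```text
clock: 10.35
eef_pos: [0.5168, -0.0032, 0.1573]
eef_rot: [3.141, -0.0, 0.011]
ft_force: [-0.3, -0.2, -0.8]
grip_width: 0.0554
```

```bash
python3 look.py w10 .515,-.003,.028,.034 .515,-.003,.0165,.068;python3 -c "
from h import *
go(.3885,.290,.14,0)"
```

```text
[ 0.51681011 -0.0031875   0.15727472] 10.35
t 10.40 pos [ 0.516  -0.0032  0.1545] phi -0.000 tiltz [ 0.004 -0.    -1.   ] grip 0.0551 F [-0.6  0.4 -1.1]
dx -0.1276 dy -0.2932 dz 0.0139 twist -0.0001
```

View pics/w10.png

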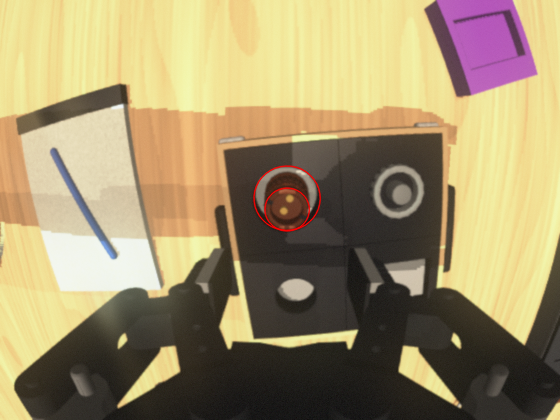

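>>> play_rows(
  motion=[
    {"grip": 0.65, "dx": -0.128, "dy": -0.293, "dz": 0.01, "twist": 0},
    {"grip": 0.65, "dx": -0.128, "dy": -0.293, "dz": 0.01, "twist": 0},
    {"grip": 0.65, "dx": -0.128, "dy": -0.293, "dz": 0.01, "twist": 0},
    {"grip": 0.65, "dx": -0.128, "dy": -0.293, "dz": 0.01, "twist": 0},
    {"grip": 0.65, "dx": -0.128, "dy": -0.293, "dz": 0.01, "twist": 0},
    {"grip": 0.65, "dx": -0.128, "dy": -0.293, "dz": 0.01, "twist": 0},
    {"grip": 0.65, "dx": -0.128, "dy": -0.293, "dz": 0.01, "twist": 0},
    {"grip": 0.65, "dx": -0.128, "dy": -0.293, "dz": 0.01, "twist": 0},
    {"grip": 0.65, "dx": -0.128, "dy": -0.293, "dz": 0.01, "twist": 0},
    {"grip": 0.65, "dx": -0.128, "dy": -0.293, "dz": 0.01, "twist": 0},
  ],
)

```text
clock: 11.4
eef_pos: [0.3873, 0.2891, 0.1417]
eef_rot: [3.141, -0.001, -0.001]
ft_force: [0.3, -0.4, 0.1]
grip_width: 0.0553
```

```bash
python3 look.py w11 .3885,.290,.014,.041 .3885,.290,.011,.011;python3 -c "
from h import *
import pickle
st=pickle.load(open('w10.pkl','rb'));print(wrist_back([(296,290)],.01,st))
go(.3885,.290,.029,0)"
```

```text
[0.38731371 0.28911836 0.14165232] 11.4
[[ 0.5243179 -0.1046232  0.01     ]]
t 11.45 pos [0.3875 0.2891 0.1418] phi -0.001 tiltz [-0. -0. -1.] grip 0.0555 F [-0.6 -0.2  0.1]
dx 0.0011 dy -0.0010 dz 0.1128 twist -0.0012
```

View pics/w11.png

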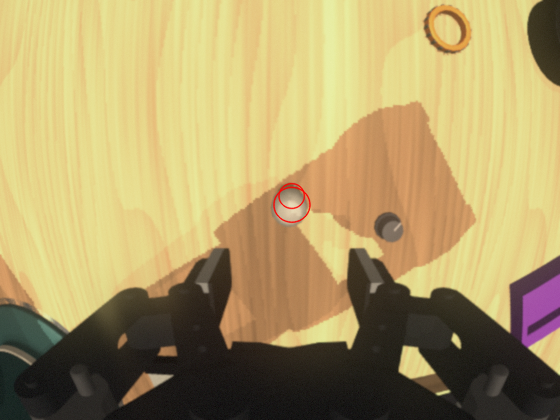

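>>> play_rows(
  motion=[
    {"grip": 0.65, "dx": 0.001, "dy": -0.001, "dz": 0.04, "twist": 0},
    {"grip": 0.65, "dx": 0.001, "dy": -0.001, "dz": 0.08, "twist": 0},
    {"grip": 0.65, "dx": 0.001, "dy": -0.001, "dz": 0.113, "twist": 0},
    {"grip": 0.65, "dx": 0.001, "dy": -0.001, "dz": 0.113, "twist": 0},
    {"grip": 0.25, "dx": 0.001, "dy": -0.001, "dz": 0.113, "twist": 0},
    {"grip": 0.25, "dx": 0.001, "dy": -0.001, "dz": 0.113, "twist": 0},
    {"grip": 0.25, "dx": 0.001, "dy": -0.001, "dz": 0.113, "twist": 0},
    {"grip": 0.25, "dx": 0.001, "dy": -0.001, "dz": 0.113, "twist": 0},
    {"grip": 0.25, "dx": 0.001, "dy": -0.001, "dz": 0.113, "twist": 0},
    {"grip": 0.25, "dx": 0.001, "dy": -0.001, "dz": 0.113, "twist": 0},
  ],
  squeeze=20,
)

```text
clock: 12.45
eef_pos: [0.3892, 0.2915, 0.0313]
eef_rot: [-3.14, -0.0, -0.004]
ft_force: [0.1, -1.5, 8.6]
grip_width: 0.0272
```

```bash
python3 look.py w12;python3 -c "
from h import *
go(.5243,-.0965,.15,0)"
```

```text
[0.38915132 0.29151673 0.03132824] 12.45
t 12.50 pos [0.3892 0.2915 0.0313] phi 0.000 tiltz [ 0.003  0.002 -1.   ] grip 0.0270 F [ 0.2 -1.   8.4]
dx 0.1355 dy 0.3878 dz -0.1189 twist 0.0001
```

View pics/w12.png

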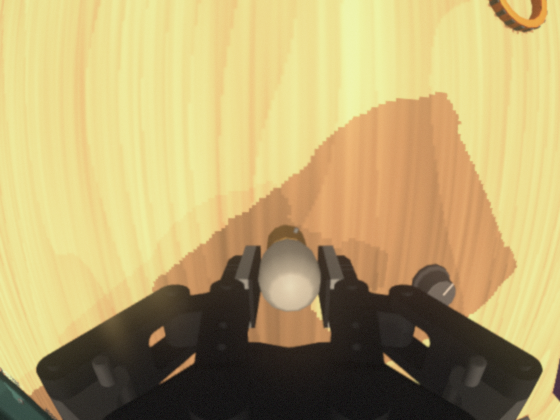

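>>> play_rows(
  motion=[
    {"grip": 0.25, "dx": 0, "dy": 0, "dz": -0.03, "twist": 0},
    {"grip": 0.25, "dx": 0, "dy": 0, "dz": -0.08, "twist": 0},
    {"grip": 0.25, "dx": 0.01, "dy": 0.03, "dz": -0.12, "twist": 0},
    {"grip": 0.25, "dx": 0.136, "dy": 0.388, "dz": -0.12, "twist": 0},
    {"grip": 0.25, "dx": 0.136, "dy": 0.388, "dz": -0.12, "twist": 0},
    {"grip": 0.25, "dx": 0.136, "dy": 0.388, "dz": -0.12, "twist": 0},
    {"grip": 0.25, "dx": 0.136, "dy": 0.388, "dz": -0.12, "twist": 0},
    {"grip": 0.25, "dx": 0.136, "dy": 0.388, "dz": -0.12, "twist": 0},
    {"grip": 0.25, "dx": 0.136, "dy": 0.388, "dz": -0.12, "twist": 0},
    {"grip": 0.25, "dx": 0.136, "dy": 0.388, "dz": -0.12, "twist": 0},
    {"grip": 0.25, "dx": 0.136, "dy": 0.388, "dz": -0.12, "twist": 0},
    {"grip": 0.25, "dx": 0.136, "dy": 0.388, "dz": -0.12, "twist": 0},
    {"grip": 0.25, "dx": 0.136, "dy": 0.388, "dz": -0.12, "twist": 0},
    {"grip": 0.25, "dx": 0.136, "dy": 0.388, "dz": -0.12, "twist": 0},
  ],
)

```text
clock: 13.9
eef_pos: [0.524, -0.0964, 0.1498]
eef_rot: [-3.142, -0.001, -0.001]
ft_force: [-0.6, 0.3, 0.0]
grip_width: 0.0267
```

```bash
python3 look.py w13 .5243,-.0965,.019,.034 ;python3 -c "
from h import *
go(.5243,-.0965,.042,0)"
```

```text
[ 0.52403934 -0.09639778  0.14977282] 13.9
t 13.95 pos [ 0.524  -0.0962  0.1497] phi 0.001 tiltz [ 0.001 -0.    -1.   ] grip 0.0267 F [-0.3 -0.4 -0.1]
dx 0.0002 dy 0.0003 dz 0.1077 twist 0.0011
```

View pics/w13.png

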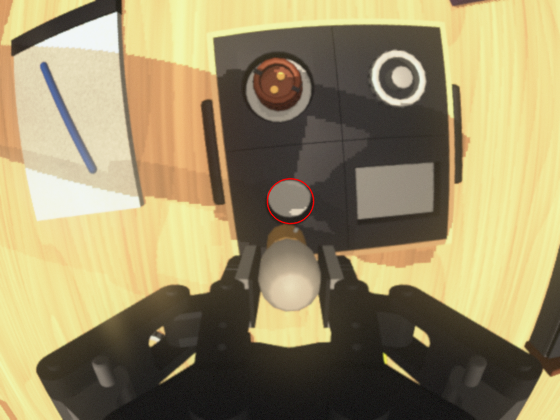

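>>> play_rows(
  motion=[
    {"grip": 0.25, "dx": 0, "dy": 0, "dz": 0.03, "twist": 0},
    {"grip": 0.25, "dx": 0, "dy": 0, "dz": 0.06, "twist": 0},
    {"grip": 0.25, "dx": 0, "dy": 0, "dz": 0.085, "twist": 0},
    {"grip": 0.25, "dx": 0, "dy": 0, "dz": 0.1, "twist": 0},
    {"grip": 0.25, "dx": 0, "dy": 0, "dz": 0.108, "twist": 0},
    {"grip": 0.25, "dx": 0, "dy": 0, "dz": 0.108, "twist": 0},
    {"grip": 0.25, "dx": 0, "dy": 0, "dz": 0.108, "twist": 0},
  ],
)

```text
clock: 14.65
eef_pos: [0.5246, -0.0969, 0.0422]
eef_rot: [3.141, 0.001, 0.002]
ft_force: [0.8, -0.3, -0.4]
grip_width: 0.027
```

```bash
python3 look.py w14
```

```text
[ 0.52461716 -0.0968951   0.04218852] 14.65
```

View pics/w14.png

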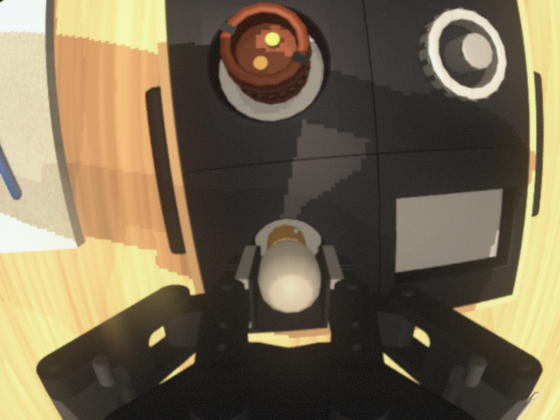

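>>> play_rows(
  motion=[
    {"grip": 0.6, "dx": 0, "dy": 0, "dz": 0, "twist": 0},
    {"grip": 0.6, "dx": 0, "dy": 0, "dz": 0, "twist": 0},
    {"grip": 0.6, "dx": 0, "dy": 0, "dz": 0, "twist": 0},
    {"grip": 0.6, "dx": 0, "dy": 0, "dz": 0, "twist": 0},
    {"grip": 0.6, "dx": 0, "dy": 0, "dz": -0.03, "twist": 0},
    {"grip": 0.6, "dx": 0, "dy": 0, "dz": -0.08, "twist": 0},
    {"grip": 0.6, "dx": 0, "dy": 0, "dz": -0.11, "twist": 0},
    {"grip": 0.6, "dx": 0, "dy": 0, "dz": -0.11, "twist": 0},
  ],
)

```text
clock: 15.5
eef_pos: [0.5258, -0.0975, 0.1563]
eef_rot: [3.14, -0.0, 0.01]
ft_force: [0.4, 0.2, 0.0]
grip_width: 0.0512
```

```bash
python3 look.py w15 .5243,-.0965,.019,.034 .5243,-.0965,.014,.051;python3 -c "
from h import *
go(.615,-.269,.14,0.24)"
```

```text
[ 0.52577977 -0.09749332  0.15625355] 15.5
t 15.55 pos [ 0.525  -0.0973  0.1535] phi 0.000 tiltz [ 0.004 -0.001 -1.   ] grip 0.0511 F [ 0.3  0.3 -0.4]
dx 0.0900 dy 0.1717 dz 0.0139 twist -0.2400
```

View pics/w15.png

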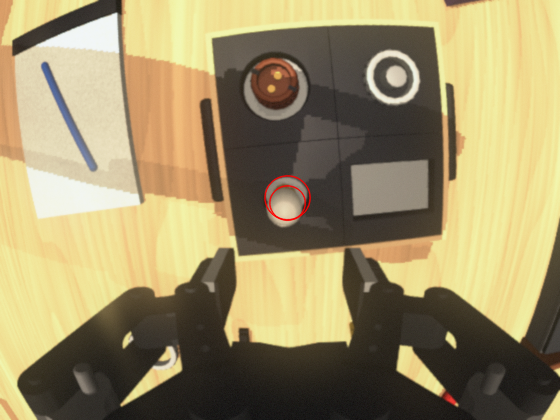

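>>> play_rows(
  motion=[
    {"grip": 0.75, "dx": 0.09, "dy": 0.172, "dz": 0.01, "twist": -0.24},
    {"grip": 0.75, "dx": 0.09, "dy": 0.172, "dz": 0.01, "twist": -0.24},
    {"grip": 0.75, "dx": 0.09, "dy": 0.172, "dz": 0.01, "twist": -0.24},
    {"grip": 0.75, "dx": 0.09, "dy": 0.172, "dz": 0.01, "twist": -0.24},
    {"grip": 0.75, "dx": 0.09, "dy": 0.172, "dz": 0.01, "twist": -0.24},
    {"grip": 0.75, "dx": 0.09, "dy": 0.172, "dz": 0.01, "twist": -0.24},
    {"grip": 0.75, "dx": 0.09, "dy": 0.172, "dz": 0.01, "twist": -0.24},
    {"grip": 0.75, "dx": 0.09, "dy": 0.172, "dz": 0.01, "twist": -0.24},
  ],
)

```text
clock: 16.35
eef_pos: [0.6139, -0.268, 0.1414]
eef_rot: [-3.119, -0.378, -0.0]
ft_force: [-0.7, 0.3, 0.3]
grip_width: 0.0638
```

```bash
python3 look.py w16 .615,-.269,.03,.028 .615,-.269,.016,.028;python3 -c "
from h import *
go(.615,-.269,.012,0.24)"
```

```text
[ 0.61386828 -0.26800885  0.14137467] 16.35
t 16.40 pos [ 0.614  -0.2681  0.1416] phi 0.241 tiltz [ 0. -0. -1.] grip 0.0635 F [0.  0.4 0. ]
dx 0.0008 dy 0.0011 dz 0.1296 twist 0.0010
```

View pics/w16.png

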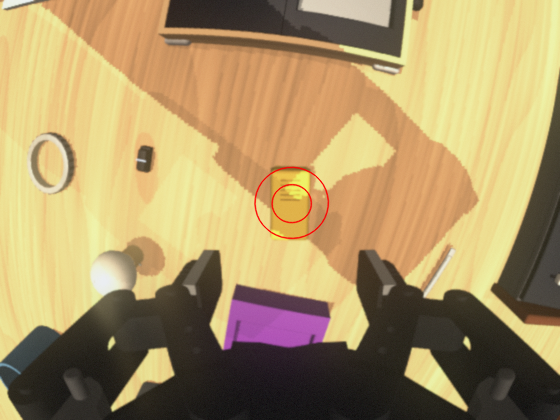

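```bash
python3 -c "
import cv2
im=cv2.imread('pics/w16_raw.png');cv2.imwrite('pics/w16c.png',cv2.resize(im[150:260,240:350],None,fx=5,fy=5,interpolation=cv2.INTER_CUBIC))"
```

```text
(no output)
```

View pics/w16c.png

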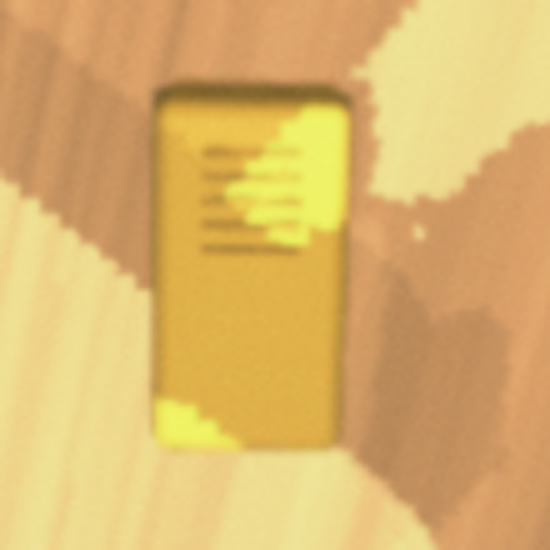

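```bash
python3 -c "
from h import *
import pickle
st=pickle.load(open('w16.pkl','rb'))
P=wrist_back(np.array([(155,100),(350,100),(342,446),(156,446)])/5+[240,150]-.4,.028,st)
print(P,P.mean(0),np.linalg.norm(np.roll(P,-1,0)-P,axis=1)); m=P[:2].mean(0)-P[2:].mean(0);print(np.arctan2(m[1],m[0])-np.pi/2)
go(*P.mean(0)[:2],.012,0.24)"
```

```text
[[ 0.59234677 -0.2458927   0.028     ]
 [ 0.62253132 -0.2384707   0.028     ]
 [ 0.63615667 -0.29556656  0.028     ]
 [ 0.60567957 -0.30304618  0.028     ]] [ 0.61417858 -0.27074404  0.028     ] [0.03108365 0.05869913 0.03138149 0.05868801]
0.23172059983265836
t 16.40 pos [ 0.614  -0.2681  0.1416] phi 0.241 tiltz [ 0. -0. -1.] grip 0.0635 F [0.  0.4 0. ]
dx -0.0005 dy 0.0026 dz 0.1296 twist 0.0010
```

>>> play_rows(
  motion=[
    {"grip": 0.75, "dx": 0, "dy": 0.003, "dz": 0.04, "twist": 0.008},
    {"grip": 0.75, "dx": 0, "dy": 0.003, "dz": 0.09, "twist": 0.008},
    {"grip": 0.75, "dx": 0, "dy": 0.003, "dz": 0.128, "twist": 0.008},
    {"grip": 0.75, "dx": 0, "dy": 0.003, "dz": 0.128, "twist": 0.008},
    {"grip": 0.25, "dx": 0, "dy": 0.003, "dz": 0.128, "twist": 0.008},
    {"grip": 0.25, "dx": 0, "dy": 0.003, "dz": 0.128, "twist": 0.008},
    {"grip": 0.25, "dx": 0, "dy": 0.003, "dz": 0.128, "twist": 0.008},
    {"grip": 0.25, "dx": 0, "dy": 0.003, "dz": 0.128, "twist": 0.008},
    {"grip": 0.25, "dx": 0, "dy": 0.003, "dz": 0.128, "twist": 0.008},
    {"grip": 0.25, "dx": 0, "dy": 0.003, "dz": 0.128, "twist": 0.008},
  ],
  squeeze=60,
)

```text
clock: 17.4
eef_pos: [0.6164, -0.2725, 0.0169]
eef_rot: [3.118, 0.364, 0.006]
ft_force: [0.4, 1.5, 7.8]
grip_width: 0.0302
```

```bash
python3 look.py w17;python3 -c "
from h import *
go(.618,-.087,.14,-1.476)"
```

```text
[ 0.61638226 -0.27252383  0.01690409] 17.4
t 17.45 pos [ 0.6164 -0.2725  0.0169] phi 0.232 tiltz [ 0.004 -0.002 -1.   ] grip 0.0304 F [-0.   1.3  8.2]
dx 0.0447 dy -0.1798 dz -0.1234 twist 1.7081
```

View pics/w17.png

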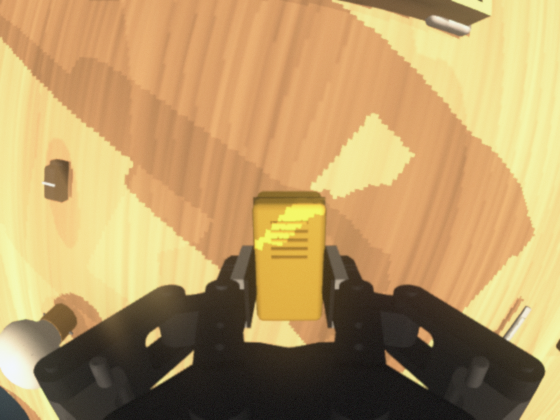

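>>> play_rows(
  motion=[
    {"grip": 0.25, "dx": 0, "dy": 0, "dz": -0.03, "twist": 0},
    {"grip": 0.25, "dx": 0, "dy": 0, "dz": -0.08, "twist": 0},
    {"grip": 0.25, "dx": 0, "dy": 0, "dz": -0.12, "twist": 0},
    {"grip": 0.25, "dx": 0.045, "dy": -0.18, "dz": -0.123, "twist": 1.708},
    {"grip": 0.25, "dx": 0.045, "dy": -0.18, "dz": -0.123, "twist": 1.708},
    {"grip": 0.25, "dx": 0.045, "dy": -0.18, "dz": -0.123, "twist": 1.708},
    {"grip": 0.25, "dx": 0.045, "dy": -0.18, "dz": -0.123, "twist": 1.708},
    {"grip": 0.25, "dx": 0.045, "dy": -0.18, "dz": -0.123, "twist": 1.708},
    {"grip": 0.25, "dx": 0.045, "dy": -0.18, "dz": -0.123, "twist": 1.708},
    {"grip": 0.25, "dx": 0.045, "dy": -0.18, "dz": -0.123, "twist": 1.708},
    {"grip": 0.25, "dx": 0.045, "dy": -0.18, "dz": -0.123, "twist": 1.708},
    {"grip": 0.25, "dx": 0.045, "dy": -0.18, "dz": -0.123, "twist": 1.708},
    {"grip": 0.25, "dx": 0.045, "dy": -0.18, "dz": -0.123, "twist": 1.708},
    {"grip": 0.25, "dx": 0.045, "dy": -0.18, "dz": -0.123, "twist": 1.708},
    {"grip": 0.25, "dx": 0.045, "dy": -0.18, "dz": -0.123, "twist": 1.708},
    {"grip": 0.25, "dx": 0.045, "dy": -0.18, "dz": -0.123, "twist": 1.708},
    {"grip": 0.25, "dx": 0.045, "dy": -0.18, "dz": -0.123, "twist": 1.708},
  ],
)

```text
clock: 19.15
eef_pos: [0.6175, -0.0865, 0.1377]
eef_rot: [-2.326, 2.11, -0.002]
ft_force: [-0.5, -0.3, -1.5]
grip_width: 0.03
```

```bash
python3 look.py w18;python3 -c "
from h import *
import pickle
st=pickle.load(open('w18.pkl','rb'))
im=cv2.imread('pics/w18_raw.png')
yw=.095;cx=np.array([np.cos(yw),np.sin(yw)]);cy=np.array([-cx[1],cx[0]]);c=np.array([.5666,-.0448]);p=c+.047*cx-.047*cy
def L(p,z,col):
    q=wrist_proj(np.c_[p,np.full(len(p),z)],st);cv2.polylines(im,[np.round(q*8).astype(int)],True,col,1,cv2.LINE_AA,3)
L(np.array([p+a*cx*.038+b*cy*.024 for a,b in((1,1),(1,-1),(-1,-1),(-1,1))]),.034,(0,255,0))
cv2.imwrite('pics/w18b.png',im)
go(.618,-.087,.038,-1.476)"
```

```text
[ 0.61750843 -0.08649949  0.13765254] 19.15
t 19.20 pos [ 0.6175 -0.0865  0.1373] phi -1.474 tiltz [ 0.001 -0.    -1.   ] grip 0.0302 F [-0.6  0.4 -1.2]
dx 0.0005 dy -0.0004 dz 0.0993 twist 0.0022
```

View pics/w18b.png

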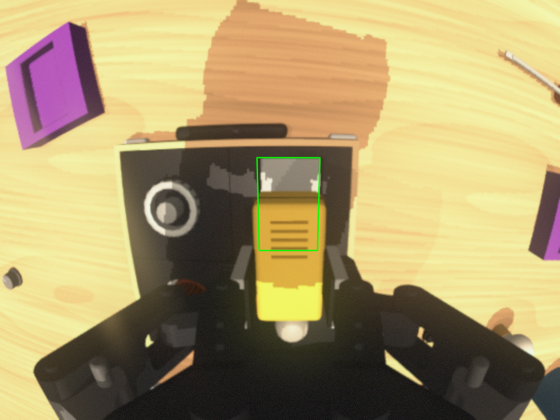

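```bash
python3 -c "
from h import *
import pickle
st=pickle.load(open('w18.pkl','rb'))
z=st['eef_pos'][2]+.011
P=wrist_back([(254,207),(326,207),(321,319),(259,319)],z,st);print(P,P.mean(0),np.linalg.norm(np.roll(P,-1,0)-P,axis=1))
"
```

```text
[[ 0.64591024 -0.07025892  0.14865254]
 [ 0.64885369 -0.10057261  0.14865254]
 [ 0.59254607 -0.10601091  0.14865254]
 [ 0.58966351 -0.07591866  0.14865254]] [ 0.61924338 -0.08819027  0.14865254] [0.03045626 0.05656963 0.03023    0.05653077]
```

>>> play_rows(
  motion=[
    {"grip": 0.25, "dx": 0, "dy": 0, "dz": 0.03, "twist": 0},
    {"grip": 0.25, "dx": 0, "dy": 0, "dz": 0.06, "twist": 0},
    {"grip": 0.25, "dx": 0, "dy": 0, "dz": 0.085, "twist": 0},
    {"grip": 0.25, "dx": 0, "dy": 0, "dz": 0.099, "twist": 0},
    {"grip": 0.25, "dx": 0, "dy": 0, "dz": 0.099, "twist": 0},
    {"grip": 0.25, "dx": 0, "dy": 0, "dz": 0.099, "twist": 0},
  ],
)

```text
clock: 19.8
eef_pos: [0.6176, -0.0865, 0.0379]
eef_rot: [-2.325, 2.112, -0.001]
ft_force: [-0.5, -0.4, -1.0]
grip_width: 0.0303
```

```bash
python3 look.py w19
```

```text
[ 0.61757634 -0.08651837  0.03788657] 19.8
```

View pics/w19.png

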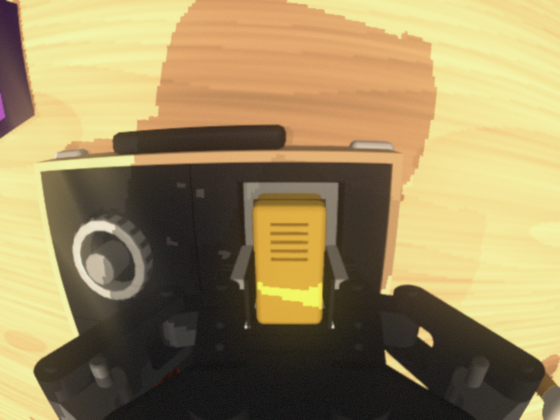

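>>> play_rows(
  motion=[
    {"grip": 0.55, "dx": 0, "dy": 0, "dz": 0, "twist": 0},
    {"grip": 0.55, "dx": 0, "dy": 0, "dz": 0, "twist": 0},
    {"grip": 0.55, "dx": 0, "dy": 0, "dz": 0, "twist": 0},
    {"grip": 0.55, "dx": 0, "dy": 0, "dz": 0, "twist": 0},
    {"grip": 0.55, "dx": 0, "dy": 0, "dz": -0.02, "twist": 0},
    {"grip": 0.55, "dx": 0, "dy": 0, "dz": -0.06, "twist": 0},
    {"grip": 0.55, "dx": 0, "dy": 0, "dz": -0.11, "twist": 0},
    {"grip": 0.55, "dx": 0, "dy": 0, "dz": -0.16, "twist": 0},
    {"grip": 0.55, "dx": 0, "dy": 0.1, "dz": -0.18, "twist": 0},
    {"grip": 0.55, "dx": 0, "dy": 0.1, "dz": -0.18, "twist": 0},
    {"grip": 0.55, "dx": 0, "dy": 0.1, "dz": -0.18, "twist": 0},
    {"grip": 0.55, "dx": 0, "dy": 0.1, "dz": -0.18, "twist": 0},
  ],
)

```text
clock: 21.05
eef_pos: [0.5173, -0.0961, 0.2183]
eef_rot: [-2.323, 2.114, -0.003]
ft_force: [0.4, 0.3, -0.3]
grip_width: 0.0471
```

```bash
python3 look.py w20 .6094,.0066,.023,.046 .5154,-.0025,.0165,.068 .5243,-.096,.014,.051; python3 -c "
from h import *
import pickle
st=pickle.load(open('w20.pkl','rb'));im=cv2.imread('pics/w20.png')
yw=.095;cx=np.array([np.cos(yw),np.sin(yw)]);cy=np.array([-cx[1],cx[0]]);c=np.array([.5666,-.0448]);p=c+.047*cx-.047*cy
q=wrist_proj(np.array([[*(p+a*cx*.03+b*cy*.016),.048] for a,b in((1,1),(1,-1),(-1,-1),(-1,1))]),st);cv2.polylines(im,[np.round(q*8).astype(int)],True,(0,0,255),1,cv2.LINE_AA,3)
cv2.imwrite('pics/w20.png',im)
t=arm.snapshot('top');cv2.imwrite('pics/top1.png',t);cv2.imwrite('pics/scene1.png',arm.snapshot('scene'))
t0=cv2.imread('pics/top0.png');print(cv2.absdiff(t[200:290,355:440],t0[200:290,355:440]).max())"
```

```text
[ 0.51728021 -0.09609253  0.21832449] 21.05
147
```

View pics/w20.png

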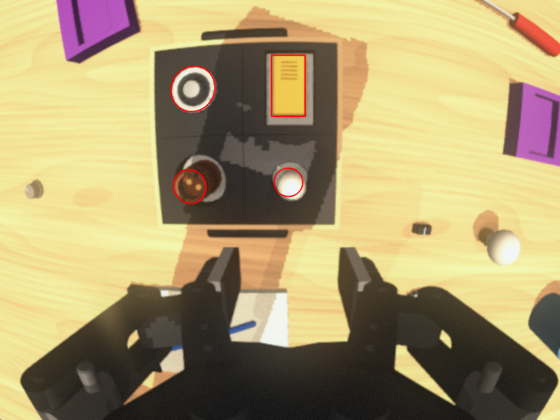

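View pics/top1.png

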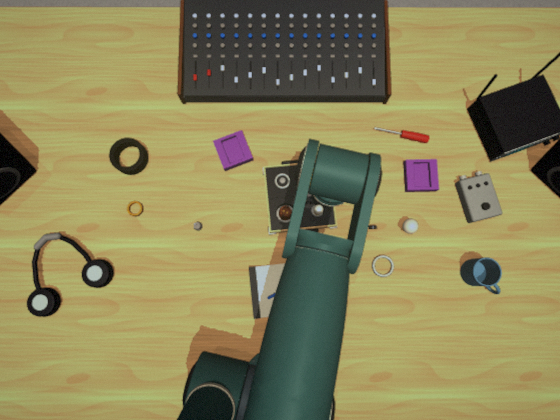

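View pics/scene1.png

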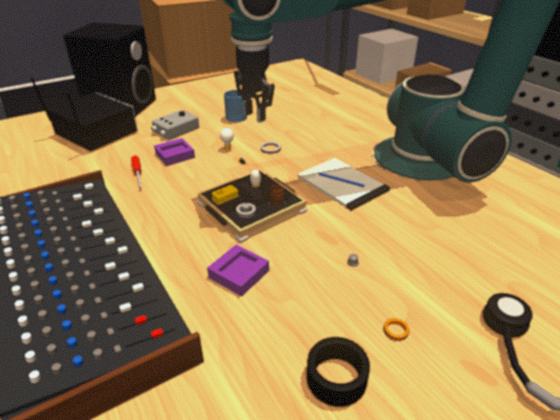

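```bash
python3 -c "
from plant import arm
print(arm.finish_job())"
```

```text
the job is handed in; nothing more can be done
None
```

All four spares are packed in the tray and released, and I handed the job in at about 21 s. No verdict was reported.

- **Placing:** The small ring lies over the post, the lampholder stands mouth up in the wide well, the slim bulb stands cap down in the narrow well, and the battery case lies in the oblong pocket.
- **Position check:** In the last wrist picture, outlines drawn for the fully seated poses matched the ring, lampholder, bulb and case to within a few pixels.
- **Look-alikes left alone:** In the last top view, the globe bulb (410,226) and large ring (382,266) are at their starting pixels. The orange ring and purple blocks were not touched.
- **What disagreed:** One move call was refused because the rows lacked `twist`, and I sent it again. The before/after difference around the globe bulb and large ring peaked at 147. I put that down to the arm's shadow, since neither thing had moved in the picture.

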